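# Seat the marble slab in the serving board and latch it

### The job

Put the serving board together: slide the loose marble slab over the board (the rail will guide it) until it drops fully home and lies flat in the recess, then push the steel latch all the way across so that it holds the slab down. Keep the slab on the board without picking it up, and leave the other kitchen things where they are.

Things in the scene. Friction and masses are not known exactly. Their poses are not given: they have to be found in the camera images.
- board: Fixed light-wood serving board, 200 mm (its x) by 350 mm (its y). Origin: centre of its underside, on the counter; x points away from the robot, y to its left (within 0.25 rad), z up. The flat deck is 20 mm above the counter. The end from y = -175 to +15 mm is a plain landing (deck from x = -100 to +82 mm); the strip x = -100 to -23 mm beside the recess carries the latch.
- rail (a point): Point on the inner face of the darker wooden rail along the board's whole far side (board x = +82 mm), at deck height, mid-length of the landing (board y = -80 mm). The rail is straight along the board's y, 18 mm thick, its top 34 mm above the counter (14 mm above the deck). The landing has no rim on its other sides.
- recess (a point): Centre of the floor of the rectangular recess: board x = +29.5, y = +87.5 mm, 8 mm above the counter (12 mm below the deck). Axes as the board's. The recess measures 105 mm (x, from -23 to +82 in the board; the far wall is the rail) by 145 mm (y, from +15 to +160 in the board). An end stop as high as the rail closes it at y = +160 mm; no rim on the landing side.
- slab: Loose pale marble slab, 100 (its x) by 140 (its y) by 18 mm, 0.55 to 0.85 kg, lying on the landing up to 0.4 rad askew; too wide to grip. Origin: centre of its underside. 5 mm smaller than the recess each way. Pushed along the rail in the board's +y, its leading end dips into the recess and the trailing end drops in last. Seated, its top is 6 mm above the deck. Pushing it takes 3 to 8 N.
- latch (a joint): Travel in m of the steel latch bar (64 x 36 x 8 mm, underside 29 mm above the counter): 0 drawn back, clear of the recess; 0.040 fully across. It slides in the board's +x over the middle of the slab's near long edge, 3 mm above a seated slab; a slab that is not down blocks it. Starts at 0 to 0.008, stays where it is left, needs about 2 N. Wooden guides beside it reach 34 mm above the counter.
- latch_knob (a point): Centre of the top of the dark upright knob on the latch bar: a post 20 mm across standing from 37 to 69 mm above the counter. It moves with the latch: board x = -82 mm plus the latch travel, y = +87.5 mm. Axes as the board's.
- mill: Bystander: dark wooden pepper mill, 126 mm tall, 52 mm across, standing off the recess end of the board, on the robot's side; origin at the centre of its foot
- oil: Bystander: green glass oil bottle, 210 mm tall, 60 mm across, standing off the landing end of the board; origin at the centre of its foot
- jar: Bystander: amber glass jar with a steel lid, 90 mm tall, 72 mm across, behind the rail; origin at the centre of its foot
- mug: Bystander: blue mug, 90 mm tall, 80 mm across, standing off the landing end of the board; origin at the centre of its foot
- bowl: Bystander: white bowl, 50 mm tall, 116 mm across, off the recess end of the board; origin at the centre of its foot
- coaster: Bystander: round cork coaster, 96 mm across, 10 mm thick, lying on the counter on the robot's side of the board; origin at the centre of its underside
- spoon: Bystander: wooden spoon lying on the counter beyond the bowl; origin at its underside
Mind the look-alikes: they are no part of the job. What is meant by the slab is not blue, green or pink, and is the smaller of those in its own colour.

How it is judged:
By the outcome, as a careful person would: the job done as asked, in the order asked, and still so for the second after the job is handed in, with the robot touching nothing.
It also fails if it takes over 56 s, if anything falls off the work surface, if the arm or the gripper's body presses on something with over 40 N, if the wrist force passes 120 N, or if a joint passes its speed limit or range.

### The arm

A 6-joint arm with a two-finger parallel gripper is mounted at the origin on the work surface. World frame = base frame: x ahead of the robot, y to its left, z up, the work surface at z = 0. Lengths are in m, angles in rad, forces in N, time in s.
With the tool pointing down it reaches from about 0.425 to 0.95 m from the base axis. Payload 3.5 kg.
Tool frame: the origin (TCP) lies between the finger pads; the fingertips stand 14 mm ahead of it and the grasp point (between the pads) lies 5 mm behind it (arm.tip_extent is the distance from the TCP to the fingertips, in m); z points along the fingers, y is the line along which they close (so a half turn about z gives the same grasp; the last joint's range is limited). The gripper opens to 85 mm and grips with 20 to 120 N. Pads are 22 mm wide; open, the fingers measure 114 mm over their backs; the gripper's body (76 mm by 85 mm) begins 54 mm behind the grasp point. The pads swing forward as they close: fully open they stand 13 mm farther back than shut.
Start: joints at [-1.268, 0.286, 1.577, -0, 1.279, -0.15], TCP at [0.295, -0.607, 0.245] pointing down, gripper open.
Joint ranges: [-2.77, 2.77], [-0.9, 2.22], [0.21, 2.48], [-1.53, 4.67], [0.24, 2.81], [-2.84, 2.84]. Speed limits (rad/s): [2.79, 2.79, 3.14, 3.14, 3.14, 3.14].

### API

Orientations are given as a unit quaternion [w, x, y, z].
In Python, from plant import sensors, vision, arm gives the robot as it stands. The module is installed in compiled form; this text tells all that it offers.
- The arm moves only by the shell command python3 -m inch 'ROWS' [OPENING] [FORCE]. ROWS is JSON, a list of rows, each a list of 4 numbers: the shift along the tool's x, y, z in m, then the turn about the tool's z in degrees. A call has 1 to 10 rows; each row shifts and turns the commanded pose from where the row before left it, along the tool's axes as they then stand; what a row does not reach is not made up. A row lasts 1/10 s, in which the tool goes at most 50 mm and 8.59 degrees, less where a joint would pass 70% of its speed; a pose out of reach is approached as far as the arm can. A call is refused whole if a number of a shift passes 0.05 or a number of a turn 8.59, either way. A call with a gripper value outside its range is refused whole. OPENING is the gripper's target within -1 to 1 (shut at 1, half-way at 0, fully open at -1), set as the call begins (- or left out, the last holds). The fingers move at their own pace and stop on an object; FORCE is the grip in N (left out, the last holds). Time passes only in rows, so rows that do not move let the fingers close. It gives the time, the measured TCP pose, the force, the opening and the grip force at its end, in the units of the state.
- sensors.observe(): the state, without advancing time (a new reading comes with each control period).
- vision.grab_frame(name): name is "scene" or "side" or "wrist"; returns a dict with "pixels" (400x640x3 uint8, red, green, blue), "vertical_fov" (degrees; the focal length in pixels is half the picture's height over the tangent of half this angle, whatever the lens; pixels are square), "cx", "cy" (the principal point, pixels), "R" (3x3) and "t" (3): a world point X has camera coordinates R X + t. Camera axes: x right, y down, z forward; pixel columns grow to the right and rows downward; lengths in m; the calibration is good to about 2 mm. A picture is of the moment at which its call begins. There is no depth.
- arm.close_job(): hands the job in; it is judged then, once.
The state is a dict: "clock": time; "joint_positions": joint angles; "dq": joint speeds; "joint_efforts": joint torques, N m; "position": TCP position; "eef_rot": TCP orientation; "wrist_force": force on the tool from outside, world axes, zero at the start; "moment": the same for the moment, N m; "grip_width": finger opening in m; "gripper_force": force on a finger pad.
Only numpy, scipy, OpenCV 4.12 (cv2) and the standard library are available. Lean on these libraries where they do the work, as an engineer would, in place of code of your own. Each camera call takes 0.05 s, during which the arm holds its last target. There are 200 camera calls.

## Working session

There is one attempt and no reset: what is moved stays moved. The work goes in short steps, Python scripts to look and compute and a shell command to move; the robot and the scene stay as the last step left them, time stands still between calls to the robot, and variables do not carry over. Pictures are saved under pics/ and viewed, at most 10 in all, crops included, and the job is handed in when it is done.

```bash
mkdir -p pics; cat > h.py <<'E'
import numpy as np, cv2
from plant import sensors, vision, arm
def grab(n,save=None):
    f=vision.grab_frame(n)
    if save: cv2.imwrite(save,f["pixels"][:,:,::-1])
    return f
def K(f):
    return 200/np.tan(np.radians(f["vertical_fov"])/2)
def ray(f,u,v):
    R=np.array(f["R"]);t=np.array(f["t"])
    d=R.T@np.array([(u-f["cx"])/K(f),(v-f["cy"])/K(f),1]);return -R.T@t,d
def onz(f,u,v,z):
    c,d=ray(f,u,v);return c+d*(z-c[2])/d[2]
def proj(f,X):
    p=np.array(f["R"])@np.array(X)+np.array(f["t"]);return K(f)*p[0]/p[2]+f["cx"],K(f)*p[1]/p[2]+f["cy"]
def tri(f1,a,f2,b):
    c1,d1=ray(f1,*a);c2,d2=ray(f2,*b)
    s=np.linalg.lstsq(np.c_[d1,-d2],c2-c1,rcond=None)[0]
    p,q=c1+s[0]*d1,c2+s[1]*d2;return (p+q)/2,np.linalg.norm(p-q)
E
python3 - <<'E'
from h import *
import pickle
d={}
for n in ["scene","side"]:
    d[n]=grab(n,f"pics/{n}0.png");f=d[n];print(n,f["vertical_fov"],f["cx"],f["cy"],-np.array(f["R"]).T@f["t"])
pickle.dump(d,open("f0.pkl","wb"))
s=sensors.observe();print(s["position"],s["eef_rot"],s["grip_width"],s["clock"])
E
```

```text
scene 50.116997926078085 316.51160632277464 204.95215748260568 [ 1.11619484 -0.94221862  0.95199001]
side 52.22941913969947 321.4439624574631 201.0347140948522 [0.3676439  1.07444538 1.00223554]
[ 0.29517923 -0.60642194  0.24406371] [-1.06305868e-03  9.74479975e-01  2.24471915e-01 -8.06897636e-05] 0.08549018191390119 0.1
```

View pics/scene0.png

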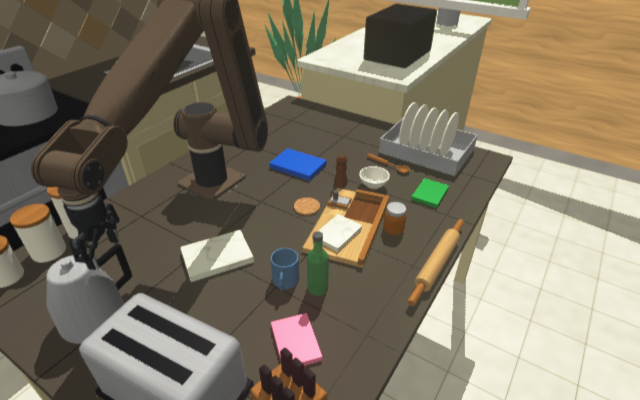

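View pics/side0.png

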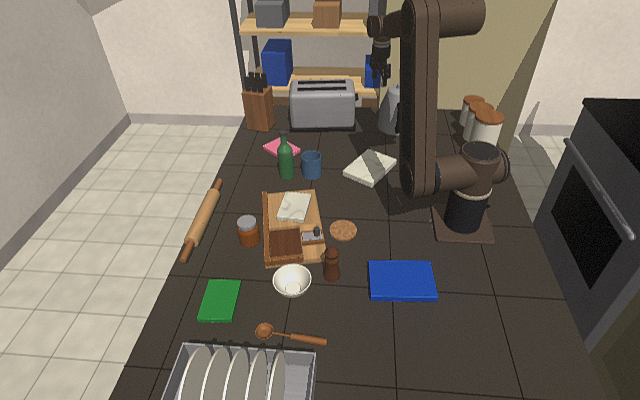

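Pale candidates: the one on the board (scene 338,232; side 294,207) and a larger one on the counter (scene 217,254; side 370,168). The blue (298,164), green (430,192) and pink (296,340) slabs are excluded by colour. The one on the board is the smaller of the two pale ones, so it is the slab. I'll check this in an enlarged crop.

```bash
python3 - <<'E'
from h import *
import pickle
d=pickle.load(open("f0.pkl","rb"))
a=d["scene"]["pixels"][170:290,170:410,::-1]; b=d["side"]["pixels"][140:290,225:425,::-1]
A=cv2.resize(a,(720,360),interpolation=cv2.INTER_CUBIC)
B=cv2.resize(b[:, :],(800,600),interpolation=cv2.INTER_CUBIC)
cv2.imwrite("pics/c1.png",cv2.resize(d["scene"]["pixels"][175:275,280:410,::-1],(780,600),interpolation=cv2.INTER_CUBIC));cv2.imwrite("pics/c2.png",cv2.resize(d["side"]["pixels"][180:280,255:385,::-1],(780,600),interpolation=cv2.INTER_CUBIC))
E
```

```text
(no output)
```

View pics/c1.png

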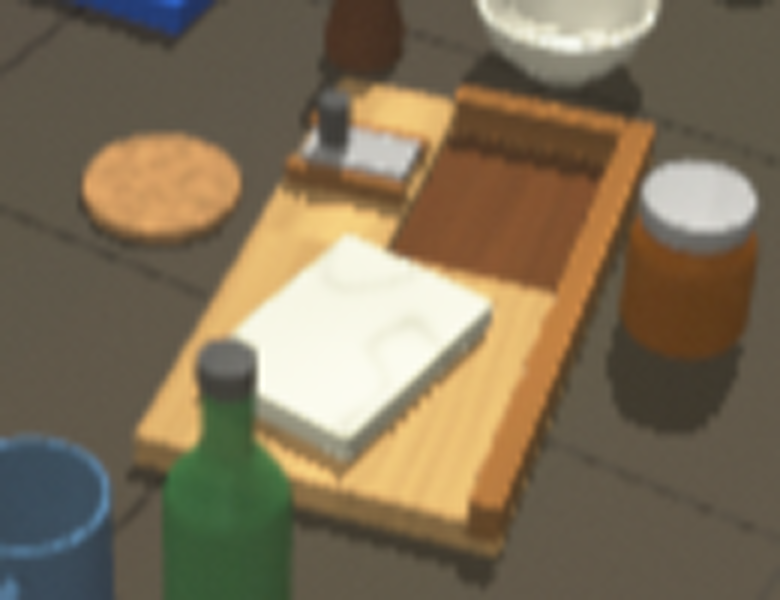

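View pics/c2.png

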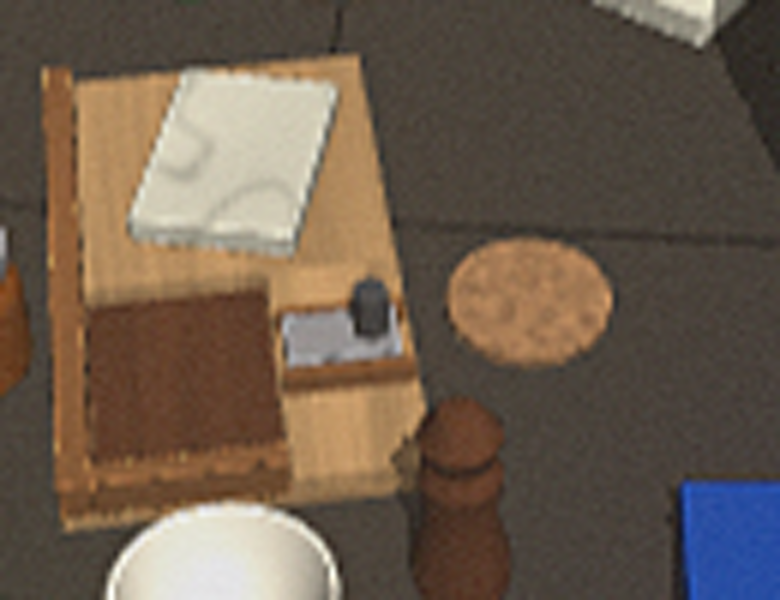

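Crop 1 (scene) and crop 2 (side) confirm it: the small pale slab lies askew on the landing, and the latch with its dark knob sits beside the empty recess. The slab's corners, knob top and board corners are matchable in both views.

```bash
python3 - <<'E'
from h import *
import pickle
d=pickle.load(open("f0.pkl","rb"));S,T=d["scene"],d["side"]
c1=lambda x,y:(280+(x+.5)/6-.5,175+(y+.5)/6-.5)
c2=lambda x,y:(255+(x+.5)/6-.5,180+(y+.5)/6-.5)
P=dict(leadnear=((350,237),(297,245)),leadfar=((492,308),(130,230)),trailfar=((345,445),(185,70)),trailnear=((237,340),(338,86)),
knob=((333,93),(370,283)),rec_near=((390,250),(268,290)),rec_far=((555,292),(88,305)),brd_ln=((140,437),(358,57)),rail_l_in=((472,505),(70,68)),rail_end=((655,125),(65,490)))
Q={}
for k,(a,b) in P.items():
    Q[k],e=tri(S,c1(*a),T,c2(*b));print(k,Q[k].round(4),round(e,4))
v=Q['rec_far']-Q['rec_near'];print("board yaw",np.arctan2(v[1],v[0]),np.linalg.norm(v))
for a,b in [('leadnear','leadfar'),('trailnear','trailfar'),('trailnear','leadnear'),('trailfar','leadfar')]:
    v=Q[b]-Q[a];print(a,b,np.linalg.norm(v[:2]),np.arctan2(v[1],v[0]))
# board fit: known board coords
B=dict(knob=(-82,87.5),rec_near=(-23,15),rec_far=(82,15),brd_ln=(-100,-175),rail_l_in=(82,-175),rail_end=(100,175))
ks=['rec_near','rec_far','brd_ln','rail_l_in']
X=np.array([B[k] for k in ks])/1e3;Y=np.array([Q[k][:2] for k in ks])
mx,my=X.mean(0),Y.mean(0);H=(X-mx).T@(Y-my);th=np.arctan2(H[0,1]-H[1,0],H[0,0]+H[1,1])
R=np.array([[np.cos(th),-np.sin(th)],[np.sin(th),np.cos(th)]]);o=my-R@mx
print("th",th,"o",o);print(((X@R.T+o)-Y).round(4))
for k in Q:print(k,((Q[k][:2]-o)@R*1e3).round(1),(Q[k][2]*1e3).round(1))
E
```

```text
leadnear [0.547  0.0576 0.0342] 0.0047
leadfar [0.6453 0.0489 0.0323] 0.0023
trailfar [ 0.636  -0.0943  0.0366] 0.0032
trailnear [ 0.543  -0.0668  0.0475] 0.0183
knob [0.4948 0.1256 0.0738] 0.0014
rec_near [0.5621 0.0784 0.0172] 0.0048
rec_far [0.6618 0.097  0.0176] 0.0007
brd_ln [ 0.5326 -0.1334  0.0202] 0.0052
rail_l_in [ 0.7103 -0.0945  0.034 ] 0.0047
rail_end [0.6452 0.2511 0.0348] 0.0061
board yaw 0.18491263689968282 0.10136945024589746
leadnear leadfar 0.09871244249751474 -0.08806412531119583
trailnear trailfar 0.09693820023868135 -0.2868179081641614
trailnear leadnear 0.12445792162715497 1.5385152855519668
trailfar leadfar 0.1434415337158762 1.5054362306372877
th 0.23297985478028677 o [0.58823984 0.06232807]
[[ 0.0003 -0.0067]
 [ 0.0028 -0.0011]
 [-0.0012  0.0024]
 [-0.0019  0.0055]]
leadnear [-41.2   4.9] 34.2
leadfar [ 52.4 -26.3] 32.3
trailfar [  10.3 -163.4] 36.6
trailnear [ -73.9 -115.2] 47.5
knob [-76.3  83.1] 73.8
rec_near [-21.7  21.6] 17.2
rec_far [79.5 16.8] 17.6
brd_ln [ -99.4 -177.6] 20.2
rail_l_in [  82.5 -180.8] 34.0
rail_end [ 99.  170.5] 34.8
```

```bash
python3 - <<'E'
from h import *
import pickle
d=pickle.load(open("f0.pkl","rb"));S,T=d["scene"],d["side"]
print("oil top",tri(S,(319,236),T,(284,137)),"mug base",onz(S,284,284,0),onz(T,312,178,0),"tip",arm.tip_extent)
E
python3 -m inch '[[0.022,-0.02,-0.012,0],[0.022,-0.02,-0.012,0],[0.022,-0.02,-0.012,0],[0.022,-0.02,-0.012,0],[0.022,-0.02,-0.012,0],[0.022,-0.02,0,0],[0.022,-0.02,0,0],[0.022,-0.02,0,0],[0.022,-0.02,0,0],[0.022,-0.02,0,0]]' 1 40
```

```text
oil top (array([ 0.65051923, -0.22321572,  0.19271086]), np.float64(0.005573384131031203)) mug base [ 0.56566498 -0.27536149  0.        ] [ 0.55036261 -0.23061085  0.        ] tip 0.014
clock: 1.1
position: [0.4058, -0.3295, 0.3048]
eef_rot: [-0.0, 0.974, 0.224, -0.0]
wrist_force: [0.1, -0.1, -0.6]
grip_width: -0.0002
gripper_force: 0.0
```

```bash
python3 -m inch '[[0.022,-0.02,0,0],[0.022,-0.02,0,0],[0.022,-0.02,0,0],[0.022,-0.02,0,0],[0.022,-0.02,0,0],[0.022,-0.02,0,0],[0.022,-0.02,0,0],[0.022,-0.02,0,0],[0.022,-0.02,0,0],[0.022,-0.02,0,0]]' >/dev/null
python3 -m inch '[[0,0,0,-8.5],[0,0,0,-8.5],[0,0,0,-8.5],[0,0,0,-8.5],[0,0,0,-8.5],[0,0,0,-8.5],[0,0,0,-8.5],[0,0,0,-8.5],[0,0,0,-8.5],[0,0,0,0]]'
python3 - <<'E'
from h import *
import pickle
f=grab("wrist","pics/w1.png");pickle.dump(f,open("w1.pkl","wb"))
print(-np.array(f["R"]).T@f["t"])
E
```

```text
clock: 3.1
position: [0.5157, -0.0547, 0.3048]
eef_rot: [-0.0, 0.626, 0.779, -0.0]
wrist_force: [-0.1, 0.1, -0.1]
grip_width: 0.0002
gripper_force: 0.0
[0.49944056 0.01967077 0.43401193]
```

View pics/w1.png

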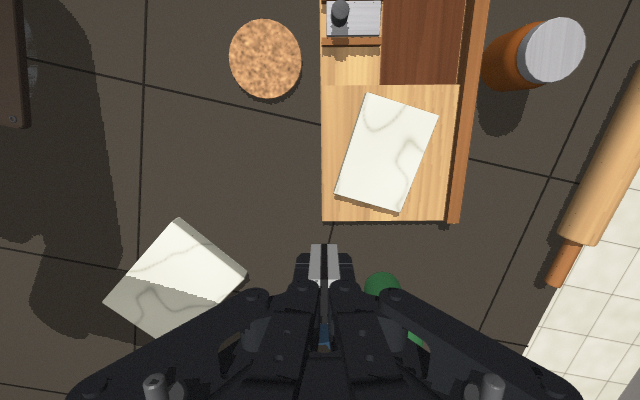

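The wrist view shows the slab's top corners at (369,92), (439,116), (402,213) and (334,194). The landing corner is at (322,221), the recess corners at (380,85) and (461,86), and the knob at (340,8).

```bash
cat > m.py <<'E'
from h import *
import pickle
def slabrect(f,z=0.038,roi=(300,240,470,0)):
    p=f["pixels"].astype(int);m=((p.min(2)>150)&(p.max(2)-p.min(2)<45)).astype(np.uint8)
    k=np.zeros_like(m);k[roi[3]:roi[1],roi[0]:roi[2]]=m[roi[3]:roi[1],roi[0]:roi[2]]
    c=max(cv2.findContours(k,0,cv2.CHAIN_APPROX_NONE)[0],key=cv2.contourArea)
    pts=np.array([onz(f,*q[0],z)[:2] for q in c],np.float32)*1000
    (cx,cy),(w,h),a=cv2.minAreaRect(pts);return (cx,cy),(w,h),a,cv2.boundingRect(c)
E
python3 - <<'E'
from m import *
f=pickle.load(open("w1.pkl","rb"));d=pickle.load(open("f0.pkl","rb"))
(c),wh,a,b=slabrect(f,roi=(325,225,450,80));print("slab",c,wh,a,b)
P={(322,221):(-100,-175),(380,85):(-23,15),(461,86):(82,15),(443,220):(82,-175)}
X=np.array(list(P.values()))/1e3;Y=np.array([onz(f,*k,.02)[:2] for k in P])
mx,my=X.mean(0),Y.mean(0);H=(X-mx).T@(Y-my);th=np.arctan2(H[0,1]-H[1,0],H[0,0]+H[1,1])
R=np.array([[np.cos(th),-np.sin(th)],[np.sin(th),np.cos(th)]]);o=my-R@mx
print("th",th,"o",o,(((Y-o)@R-X)*1e3).round(1).tolist())
for q in [(369,92),(439,116),(402,213),(334,194)]: print(((onz(f,*q,.038)[:2]-o)@R*1e3).round(1))
S,T=d["scene"],d["side"]
print("heights: slab top", [tri(S,s,f,w)[0].round(4).tolist() for s,w in [((338.3,214.5),(369,92)),((361.5,226),(439,116)),((337.4,249),(402,213))]], "knob",tri(T,(316.6,227),f,(340,5))[0])
k=tri(T,(316.6,227),f,(340,5))[0];print("knob b",((k[:2]-o)@R*1e3).round(1))
s=sensors.observe();q=s["eef_rot"];print("tcp b",((np.array(s["position"][:2])-o)@R*1e3).round(1),"psi",2*np.arctan2(q[2],q[1]),s["joint_positions"])
E
```

```text
slab (590.6514892578125, -19.90778350830078) (138.95486450195312, 99.3365707397461) 85.6703872680664 (334, 92, 105, 120)
th 0.2176339198756649 o [0.59054071 0.05608057] [[-0.0, -0.3], [-0.5, 0.2], [0.7, -1.1], [-0.2, 1.2]]
[-40.1   5.7]
[ 51.6 -23.5]
[  14.3 -156.2]
[ -83. -128.]
heights: slab top [[0.5516, 0.054, 0.0356], [0.6475, 0.0449, 0.0352], [0.6388, -0.0939, 0.0362]] knob [0.49298001 0.12672818 0.07426422]
knob b [-80.  90.]
tcp b [-97. -92.] psi 1.7850158338164905 [-3.01442519e-01 -1.04895623e-01  1.88790682e+00 -1.25150678e-05
  1.35949775e+00 -5.15659396e-01]
```

```bash
python3 -m inch '[[0,-0.005,0.03,0],[0,-0.005,0.03,0],[0,0,0.035,0],[0,0,0.035,0],[0,0,0.035,0],[0,0,0.03,0],[0,0,0.03,0],[0,0,0.02,0],[0,0,0.015,0],[0,0,0.004,0]]'
python3 -m inch '[[0,0.005,0,0],[0,0.007,0,0],[0,0.008,0,0],[0,0.008,0,0],[0,0.006,0,0],[0,0.005,0,0],[0,0.005,0,0],[0,0.004,0,0]]'
```

```text
clock: 4.15
position: [0.5046, -0.0564, 0.0392]
eef_rot: [-0.002, 0.627, 0.779, -0.001]
wrist_force: [0.4, 0.0, 0.7]
grip_width: 0.0
gripper_force: 0.0
clock: 4.95
position: [0.5536, -0.0469, 0.0421]
eef_rot: [0.0, 0.626, 0.78, -0.0]
wrist_force: [-5.6, -2.2, 5.7]
grip_width: 0.0001
gripper_force: 3.5
```

```bash
python3 -m inch '[[0,0.004,0,0],[0,0.004,0,0],[0,0.004,0,0],[0,0.004,0,0],[0,0.003,0,0],[0,0.003,0,0]]'
python3 - <<'E'
from m import *
for n in ["wrist","side"]: f=grab(n,"pics/%s2.png"%n);pickle.dump(f,open(n+"2.pkl","wb"))
a=cv2.imread("pics/wrist2.png");b=cv2.imread("pics/side2.png")[150:290,220:400]
cv2.imwrite("pics/p2.png",np.vstack([cv2.resize(a,(480,300)),cv2.resize(b,(480,300))[:,:]]))
E
```

```text
clock: 5.55
position: [0.5746, -0.0427, 0.0419]
eef_rot: [-0.0, 0.626, 0.78, -0.001]
wrist_force: [-5.8, -5.1, 5.3]
grip_width: -0.0002
gripper_force: 4.0
```

View pics/p2.png

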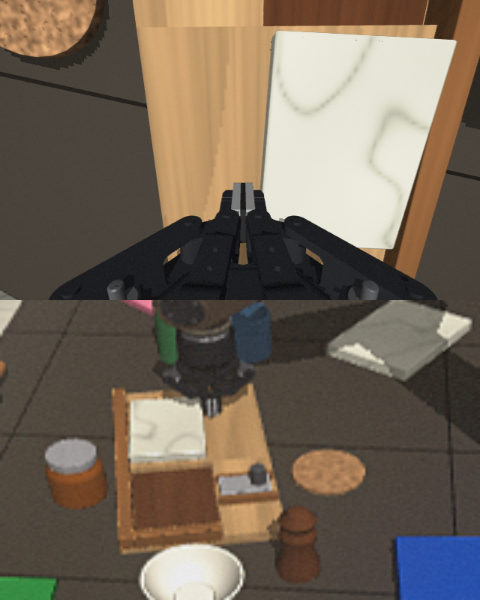

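The slab is now nearly square, with a small gap to the rail (wrist crop, around (415,180)). I'll press it home against the rail.

```bash
python3 -m inch '[[0,0.003,0,0],[0,0.002,0,0],[0,0.002,0,0]]'
python3 - <<'E'
from m import *
f=grab("wrist");R=np.array([[np.cos(.2176),-np.sin(.2176)],[np.sin(.2176),np.cos(.2176)]]);o=np.array([.5905,.0561])
cv2.imwrite("pics/w3.png",f["pixels"][:,:,::-1])
c,wh,a,b=slabrect(f,roi=(345,345,620,20));print(c,wh,a,b)
for n,q in dict(lead=(363,40),leadfar=(606,54)).items(): print(n,((onz(f,*q,.038)[:2]-o)@R*1e3).round(1))
print("c b",((np.array(c)/1e3-o)@R*1e3).round(1),"yaw",a-12.47)
E
```

```text
clock: 5.95
position: [0.5803, -0.0416, 0.0417]
eef_rot: [-0.001, 0.626, 0.78, -0.003]
wrist_force: [-12.5, -7.4, 9.5]
grip_width: 0.0001
gripper_force: 8.1
(633.0267333984375, 4.697967529296875) (98.87002563476562, 138.62100219726562) 12.864507675170898 (349, 39, 250, 287)
lead [-15.4   9.8]
leadfar [83.4  4.7]
c b [ 30.4 -59.4] yaw 0.3945076751708978
```

Slab flat on the rail: yaw 0.4°, centre at board (31,−59), force risen to 14 N. Next I'll go round to the trailing end.

```bash
python3 -m inch '[[0,-0.015,0,0],[-0.02,0,0,0],[-0.03,0,0,0],[-0.02,0,0,0],[0,0.025,0,0],[0,0.03,0,0],[0,0.024,0,0],[0,0,-0.001,0],[0.005,0,0.003,0],[0,0,0,0]]'
python3 - <<'E'
from m import *
s=sensors.observe();R=np.array([[np.cos(.2176),-np.sin(.2176)],[np.sin(.2176),np.cos(.2176)]]);o=np.array([.5905,.0561])
print(((np.array(s["position"][:2])-o)@R*1e3).round(1))
E
```

```text
clock: 7.0
position: [0.6564, -0.0892, 0.0381]
eef_rot: [-0.001, 0.626, 0.78, -0.0]
wrist_force: [0.0, -0.3, -0.7]
grip_width: -0.0001
gripper_force: 0.0
[  32.9 -156.1]
```

```bash
python3 -m inch '[[0.006,0,0,0],[0.008,0,0,0],[0.006,0,0,0],[0.006,0,0,0],[0.007,0,0,0],[0.008,0,0,0],[0.008,0,0,0],[0.008,0,0,0],[0.006,0,0,0],[0.005,0,0,0]]'
python3 - <<'E'
from m import *
f=grab("wrist","pics/w4.png");R=np.array([[np.cos(.2176),-np.sin(.2176)],[np.sin(.2176),np.cos(.2176)]]);o=np.array([.5905,.0561])
c,wh,a,b=slabrect(f,roi=(150,300,620,0));print(wh,a,b,"c b",((np.array(c)/1e3-o)@R*1e3).round(1))
s=sensors.observe();print(((np.array(s["position"][:2])-o)@R*1e3).round(1))
E
```

```text
clock: 8.0
position: [0.6425, -0.0239, 0.0394]
eef_rot: [-0.0, 0.626, 0.78, -0.001]
wrist_force: [-2.0, -6.3, 0.9]
grip_width: 0.0006
gripper_force: 2.5
(98.77173614501953, 105.3641128540039) 12.815168380737305 (186, 0, 259, 250) c b [ 30.4 -25.6]
[ 33.7 -88.5]
```

View pics/w4.png

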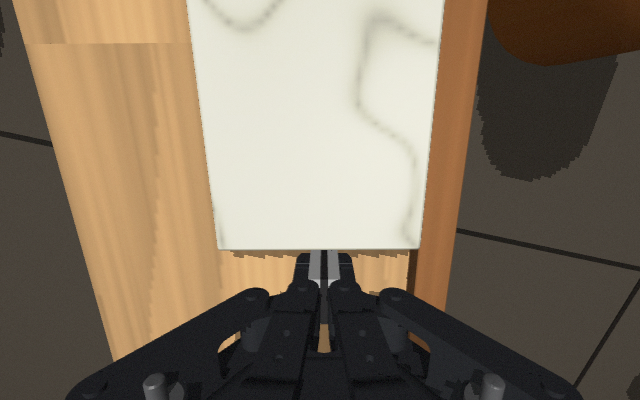

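The slab is square along the rail and being pushed squarely: trailing edge at row 249, with the rail at its right edge, columns 420–440.

```bash
python3 -m inch '[[0.006,0,0,0],[0.008,0,0,0],[0.008,0,0,0],[0.008,0,0,0],[0.008,0,0,0],[0.008,0,0,0],[0.007,0,0,0],[0.006,0,0,0],[0.006,0,0,0],[0.005,0,0,0]]'
python3 -m inch '[[0.005,0,0,0],[0.005,0,0,0],[0.004,0,0,0],[0.003,0,0,0],[0.002,0,0,0],[0,0,0,0]]'
python3 - <<'E'
from m import *
f=grab("wrist","pics/w5.png");R=np.array([[np.cos(.2176),-np.sin(.2176)],[np.sin(.2176),np.cos(.2176)]]);o=np.array([.5905,.0561])
s=sensors.observe();print(((np.array(s["position"][:2])-o)@R*1e3).round(1))
E
```

```text
clock: 9.05
position: [0.6277, 0.0455, 0.0388]
eef_rot: [-0.0, 0.626, 0.78, -0.0]
wrist_force: [0.0, -2.1, -1.6]
grip_width: -0.0001
gripper_force: 1.0
clock: 9.65
position: [0.624, 0.0638, 0.0394]
eef_rot: [-0.0, 0.626, 0.78, 0.0]
wrist_force: [0.5, -1.5, -0.7]
grip_width: -0.0
gripper_force: 0.2
[34.4  0.2]
```

```bash
python3 -m inch '[[0.002,0,0,0],[0.002,0,0,0],[0.002,0,0,0],[0.001,0,0,0],[0,0,0,0]]'
python3 - <<'E'
from m import *
f=grab("side");pickle.dump(f,open("s6.pkl","wb"));g=grab("wrist");h=grab("scene")
cv2.imwrite("pics/p6.png",np.vstack([np.hstack([cv2.resize(x,(400,300),interpolation=2) for x in (f["pixels"][190:280,250:370,::-1],h["pixels"][175:265,300:420,::-1])]),cv2.resize(g["pixels"][:,:,::-1],(480,300))[:, :].repeat(1,0) if 0 else cv2.copyMakeBorder(cv2.resize(g["pixels"][:,:,::-1],(480,300)),0,0,0,320,0)]))
E
```

```text
clock: 10.2
position: [0.6225, 0.0706, 0.0394]
eef_rot: [-0.0, 0.626, 0.779, 0.0]
wrist_force: [0.0, -0.2, 0.7]
grip_width: 0.0001
gripper_force: 0.0
```

View pics/p6.png

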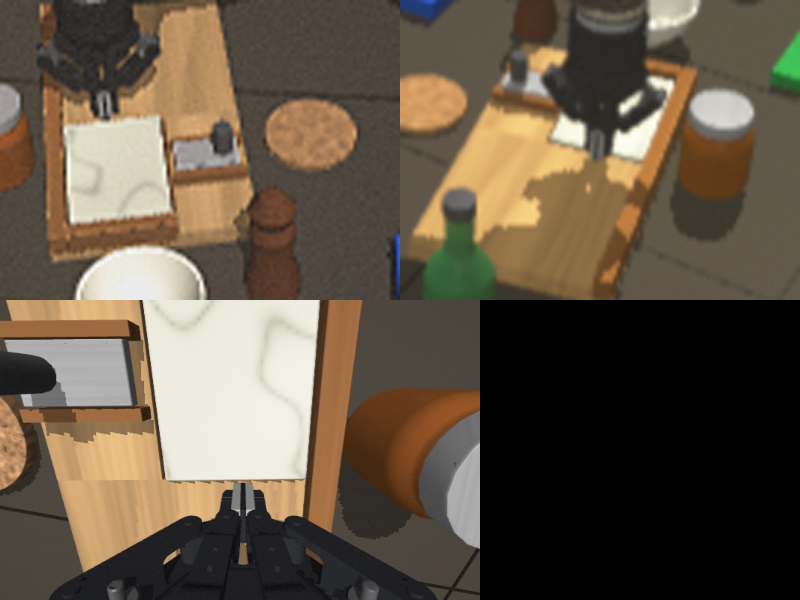

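The slab lies inside the recess, with a dark gap on its near side and its trailing edge at the deck edge; the finger force is zero. I'll probe the top lightly to confirm its height.

```bash
python3 -m inch '[[-0.003,0,-0.01,0],[0,0,-0.005,0],[0.018,0,0,0],[0.018,0,0,0],[0,0,0.007,0],[0,0,0.004,0],[0,0,0,0]]'
python3 -m inch '[[0,0,0.002,0],[0,0,0.002,0],[0,0,0.001,0],[0,0,0,0]]'
```

```text
clock: 11.05
position: [0.6143, 0.1026, 0.0418]
eef_rot: [-0.001, 0.626, 0.78, -0.001]
wrist_force: [0.4, 0.2, 0.6]
grip_width: 0.0002
gripper_force: 0.0
clock: 11.45
position: [0.6157, 0.1021, 0.0401]
eef_rot: [-0.0, 0.626, 0.779, -0.0]
wrist_force: [-4.2, -0.1, 9.5]
grip_width: -0.0002
gripper_force: 4.2
```

```bash
python3 - <<'E'
from m import *
d=pickle.load(open("f0.pkl","rb"));R=np.array([[np.cos(.2176),-np.sin(.2176)],[np.sin(.2176),np.cos(.2176)]]);o=np.array([.5905,.0561])
for n,p,z in [("side",(331,277),0),("side",(331,250),.126),("scene",(341,187),0),("scene",(341,158),.126)]:
  print(((onz(d[n],*p,z)[:2]-o)@R*1e3).round())
E
python3 -m inch '[[0,0,-0.02,0],[0,0,-0.03,0],[0,0,-0.03,0],[0,0,-0.03,0],[0,-0.03,0,0],[0.01,-0.035,0,0],[0.014,-0.035,0,0],[0.014,-0.035,0,0],[0.01,-0.024,0,0],[0,0,0,0]]'
```

```text
[-105.  241.]
[-106.  244.]
[-94. 215.]
[-101.  220.]
clock: 12.45
position: [0.4469, 0.1153, 0.1475]
eef_rot: [-0.001, 0.626, 0.78, -0.001]
wrist_force: [-0.5, -0.9, -0.0]
grip_width: 0.0
gripper_force: 0.0
```

```bash
python3 -m inch '[[0,0,0.025,0],[0,0,0.03,0],[0,0,0.02,0],[0,0,0.007,0],[0,0.005,0,0],[0,0.006,0,0],[0,0.006,0,0],[0,0.005,0,0],[0,0.005,0,0],[0,0.005,0,0]]'
python3 -m inch '[[0,0.005,0,0],[0,0.005,0,0],[0,0.005,0,0],[0,0.005,0,0],[0,0.003,0,0],[0,0.002,0,0],[0,0,0,0]]'
```

```text
clock: 13.45
position: [0.4814, 0.122, 0.0666]
eef_rot: [-0.0, 0.626, 0.78, -0.0]
wrist_force: [-1.3, -1.5, 1.7]
grip_width: 0.0
gripper_force: 1.1
clock: 14.15
position: [0.5054, 0.1273, 0.0662]
eef_rot: [-0.0, 0.626, 0.78, -0.0]
wrist_force: [-2.7, -0.7, 1.2]
grip_width: -0.0001
gripper_force: 1.2
```

```bash
python3 -m inch '[[0,0.002,0,0],[0,0.002,0,0],[0,0,0,0]]'; python3 -m inch '[[0,0.002,0,0],[0,0.001,0,0],[0,0,0,0]]'
```

```text
clock: 14.45
position: [0.5059, 0.1275, 0.066]
eef_rot: [-0.004, 0.626, 0.78, -0.004]
wrist_force: [-12.4, -3.5, 10.0]
grip_width: -0.0001
gripper_force: 6.8
clock: 14.75
position: [0.5062, 0.1276, 0.0658]
eef_rot: [-0.006, 0.626, 0.78, -0.007]
wrist_force: [-20.0, -5.5, 17.1]
grip_width: 0.0
gripper_force: 10.9
```

Hard stop reached where full travel was expected. I'll back off and look.

```bash
python3 -m inch '[[0,-0.01,0,0],[0,-0.02,0,0],[0,-0.015,0,0],[0,0,-0.03,0],[0,0,-0.04,0],[0,0,-0.04,0],[-0.02,0,-0.04,0],[-0.04,0,-0.03,0],[-0.03,0,0,0],[0,0,0,0]]'
python3 - <<'E'
from m import *
f=grab("side");h=grab("scene");g=grab("wrist")
R=np.array([[np.cos(.2176),-np.sin(.2176)],[np.sin(.2176),np.cos(.2176)]]);o=np.array([.5905,.0561])
k=o+R@[-.042,.0875];print("expected knob px side",proj(f,[*k,.069]),"scene",proj(h,[*k,.069]))
cv2.imwrite("pics/p7.png",np.vstack([np.hstack([cv2.resize(x,(400,300),interpolation=2) for x in (f["pixels"][190:280,250:370,::-1],h["pixels"][175:265,300:420,::-1])]),cv2.copyMakeBorder(cv2.resize(g["pixels"][:,:,::-1],(480,300)),0,0,0,320,0)]))
E
```

```text
clock: 15.75
position: [0.4898, 0.0283, 0.2484]
eef_rot: [0.003, 0.628, 0.778, 0.001]
wrist_force: [-0.2, 0.1, -0.7]
grip_width: 0.0001
gripper_force: 0.0
expected knob px side (np.float64(304.98173511293567), np.float64(228.8288635992704)) scene (np.float64(344.55972576920846), np.float64(193.44765024459556))
```

View pics/p7.png

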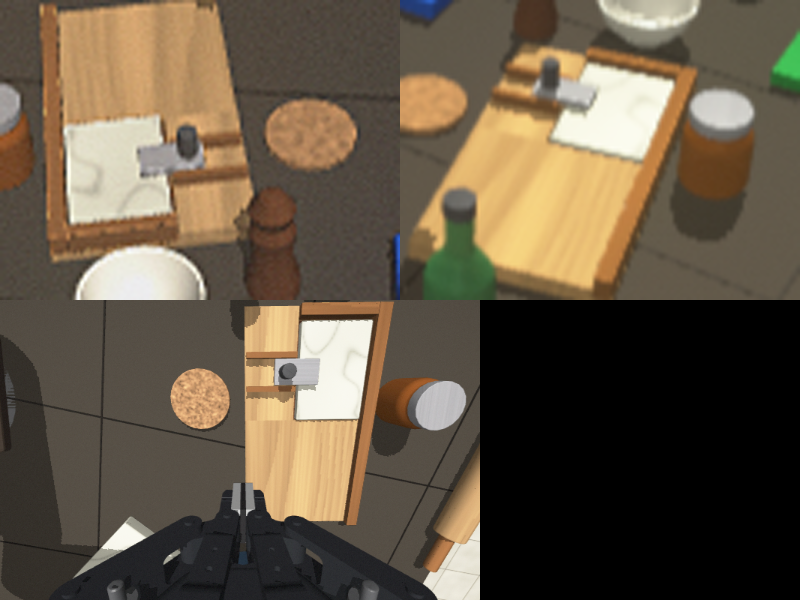

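The slab lies flat in the recess with the latch over its edge. The knob shows at side (306,229) and scene (345,194), against (305,229) and (345,193) expected for full travel. The bystanders in view look undisturbed.

```bash
python3 -c "from plant import arm; print(arm.close_job())"
```

```text
the job is handed in; nothing more can be done
None
```

The job is handed in: the slab is seated flat in the recess (checked by touch and camera), the latch is pushed fully across over it, and I saw no other kitchen things moved; the arm was clear at about 16 s.

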